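# Seat the reel flange on the ribbon winder and lock it

## Robot

A 6-joint arm with a two-finger parallel gripper is mounted at the origin on the work surface. World frame = base frame: x ahead of the robot, y to its left, z up, the work surface at z = 0. Lengths are in m, angles in rad, forces in N, time in s.
With the tool pointing down it reaches from about 0.35 to 0.975 m from the base axis. Payload 4.9 kg.
Tool frame: the origin (TCP) lies at the very end of the fingers, on their centre line; the grasp point (between the pads) lies 19 mm behind it; z points along the fingers, y is the line along which they close (so a half turn about z gives the same grasp; the last joint's range is limited). The gripper opens to 85 mm and grips with 20 to 120 N. Pads are 22 mm wide; open, the fingers measure 114 mm over their backs; the gripper's body (76 mm by 85 mm) begins 54 mm behind the grasp point. The pads swing forward as they close: fully open they stand 13 mm farther back than shut.
Start: joints at [-1.328, 0.053, 1.613, -0, 1.476, -0.119], TCP at [0.221, -0.585, 0.231] pointing down, gripper open.
Joint ranges: [-3.01, 3.01], [-1.01, 2.22], [0.06, 2.58], [-1.02, 4.17], [0.09, 2.62], [-3.14, 3.14]. Speed limits (rad/s): [2.57, 2.57, 3.14, 3.14, 3.14, 3.14].

## Interface

Orientations are given as a rotation vector (axis times angle).
In Python, from station import ctrl gives the robot as it stands.
- The arm moves only by the shell command python3 -m crank 'ROWS' [OPENING] [FORCE]. ROWS is text: rows parted by semicolons, each of 4 numbers parted by spaces: the shift along the world's x, y, z in units of 0.5 m (1.0 is 0.5 m), then the turn about the world's z in units of 90 degrees (1.0 is 90 degrees). In form: x y z turn; .... A call has exactly 5 rows; each row shifts and turns the commanded pose from where the row before left it; what a row does not reach is not made up. A row lasts 1/12 s, in which the tool goes at most 41.7 mm and 7.16 degrees, less where a joint would pass 70% of its speed; a pose out of reach is approached as far as the arm can. A call with a number of a shift or a turn outside -1 to 1 is refused whole. A call with a gripper value outside its range is refused whole. OPENING is the opening in per cent of the stroke, from 0 (shut) to 100 (fully open), set as the call begins (- or left out, the last holds). The fingers move at their own pace and stop on an object; FORCE is the grip in N (left out, the last holds). Time passes only in rows, so rows that do not move let the fingers close, or fill a call up. It gives the time, the measured TCP pose, the force, the opening and the grip force at its end, in the units of the state.
- ctrl.get_obs(): the state, without advancing time (a new reading comes with each control period).
- ctrl.get_image(name): name is "scene" or "top" or "wrist"; returns (picture, depth): 420x560x3 uint8, red, green, blue; 420x560 float32, m along the optical axis (not along the pixel's ray), 0 where there is no reading.
- ctrl.get_calibration(name): a dict with "fx", "fy", "cx", "cy" (pixels), "extrinsics" (4x4, takes a point from world to camera coordinates). Camera axes: x right, y down, z forward; pixel columns grow to the right and rows downward; lengths in m; the calibration is good to about 2 mm. A picture is of the moment at which its call begins: read the wrist's pose just before it. get_calibration takes no time and is no camera call; for the wrist camera it gives the pose at the moment of the call.
- ctrl.finish_job(): hands the job in; it is judged then, once.
The state is a dict: "t": time; "q": joint angles; "dq": joint speeds; "effort": joint torques, N m; "tool_pos": TCP position; "tool_rot": TCP orientation; "contact_force": force on the tool from outside, world axes, zero at the start; "wrist_torque": the same for the moment, N m; "opening": finger opening in m; "grip_force": force on a finger pad.
Only numpy, scipy, OpenCV 4.12 (cv2) and the standard library are available. Lean on these libraries where they do the work, as an engineer would, in place of code of your own. Each camera call takes 0.05 s, during which the arm holds its last target. There are 200 camera calls.

## Task

The flange of the ribbon winder is on its spindle but still sits up on the ends of the three drive studs. Turn it until its holes line up with the studs and it goes down fully home, flat on the hub, then swing the keeper over its rim all the way to its stop. Leave the jar, the tape roll and the label box where they are.

Things in the scene. Friction and masses are not known exactly. Their poses are not given: they have to be found in the camera images.
- winder: Fixed ribbon winder: grey foot plate 200 x 270 x 20 mm (105 mm to its -y side, 165 mm to its +y side), on it a dark round hub 172 mm across, its flat top 50 mm above the table, with a steel centre spindle (20 mm diameter, top 105 mm above the table), three studs and, on the +y side, the keeper on a 30 mm post. Origin: spindle axis at table height; z up.
- spindle (a point): Point on the spindle axis at the hub's flat top (50 mm above the table): where the flange's origin lies when it is fully home. Same axes as the winder.
- stud0 (a point): Centre of the end of the drive stud on the winder's own x axis. Three alike steel studs stand on the hub 62 mm from the spindle axis, at 0, 120 and 240 degrees from the winder's x axis: 12 mm diameter, 22 mm tall, tapered to 7 mm over the last 4 mm, ends 72 mm above the table.
- flange: Loose round aluminium plate, 190 mm diameter, 6 mm thick, 0.35 to 0.6 kg, with a 22 mm centre bore (on the spindle) and three 17 mm through holes on a 62 mm radius at 0, 120 and 240 degrees from its own x axis, so it fits in three positions. Starts level on the stud ends, underside 72 mm up; sinks 22 mm by its own weight when holes meet studs. Origin: centre of underside; z up.
- knob (a point): Top centre of the flange's black upright push knob, 22 mm diameter, 32 mm tall, standing on its top face 50 mm from the centre on its own -x side, midway between two holes; top 110 mm above the table at the start, 88 mm when home. About 1 to 2 N on it turns the flange; once the flange is home the studs block turning.
- keeper (a joint): Angle of the keeper, rad: 0 closed (firm stop, short end over the flange's rim), grows as it opens, at most 1.85; stays where left, about 1 N at its pin moves it. Open by a, its long end points along (sin a, cos a) in the winder's x, y: closing turns it counter-clockwise seen from above. A flange that is not home stands in its way.
- keeper_axis (a point): Point on the keeper's upright turning axis at its top face, 85 mm above the table, 118 mm from the spindle axis on the winder's +y side. The keeper is a level steel bar 112 x 22 mm, 24 mm thick, underside 61 mm above the table; its short end reaches 45 mm from this axis, its long end 67 mm the other way.
- keeper_pin (a point): Top centre of the black upright push pin (16 mm diameter, 35 mm tall, top 120 mm above the table) on the keeper's long end, 60 mm from the keeper's turning axis.
- jar: Clear jar with a white lid, 70 mm diameter, 100 mm tall, standing; origin at the centre of its underside. Bystander.
- tape_roll: Cardboard-coloured tape roll lying flat, 110 mm outside diameter, 76 mm bore, 48 mm tall; origin at the centre of its underside. Bystander.
- label_box: Paper-white closed flat box, 80 x 110 x 35 mm; origin at the centre of its underside. Bystander.

How it is judged:
By the outcome, as a careful person would: the job done as asked, in the order asked, and still so for the second after the job is handed in, with the robot touching nothing.
It also fails if it takes over 54 s, if anything falls off the work surface, if the arm or the gripper's body presses on something with over 40 N, if the wrist force passes 120 N, or if a joint passes its speed limit or range.

## Working session

There is one attempt and no reset: what is moved stays moved. The work goes in short steps, Python scripts to look and compute and a shell command to move; the robot and the scene stay as the last step left them, time stands still between calls to the robot, and variables do not carry over. Pictures are saved under pics/ and viewed, at most 10 in all, crops included, and the job is handed in when it is done.

```bash
mkdir -p pics
cat > h.py <<'E'
import numpy as np,cv2
from station import ctrl
def snap(name,fn):
    K=ctrl.get_calibration(name); im,d=ctrl.get_image(name)
    cv2.imwrite('pics/'+fn+'.png',im[:,:,::-1]); np.savez('pics/'+fn+'.npz',im=im,d=d,E=K['extrinsics'],k=[K['fx'],K['fy'],K['cx'],K['cy']])
def world(fn):
    z=np.load('pics/'+fn+'.npz'); d=z['d']; fx,fy,cx,cy=z['k']
    v,u=np.mgrid[:d.shape[0],:d.shape[1]]
    P=np.stack([(u-cx)/fx*d,(v-cy)/fy*d,d],-1); E=z['E']
    W=(P-E[:3,3])@E[:3,:3]; W[d==0]=np.nan
    return z['im'],W
def ray(fn,u,v,h):
    z=np.load('pics/'+fn+'.npz'); fx,fy,cx,cy=z['k']; E=z['E']
    c=-E[:3,:3].T@E[:3,3]; r=E[:3,:3].T@np.array([(u-cx)/fx,(v-cy)/fy,1]); return c+r*(h-c[2])/r[2]
E
python3 - <<'E'
from h import *
snap('top','t0'); snap('scene','s0'); o=ctrl.get_obs(); print(o['tool_pos'],o['tool_rot'],o['t'])
E
```

```text
[ 0.22108447 -0.58398499  0.23018145] [-3.08848135e+00 -5.64847587e-01  1.43934930e-04] 0.1
```

View pics/t0.png

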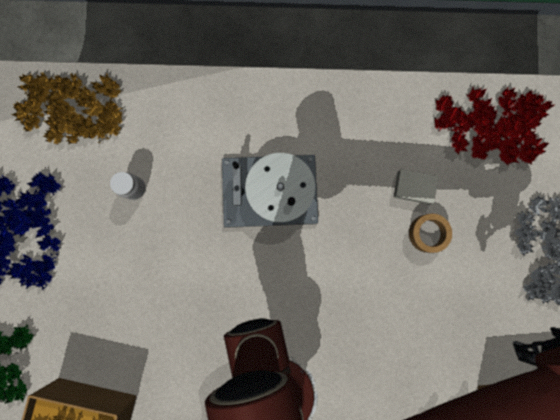

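View pics/s0.png

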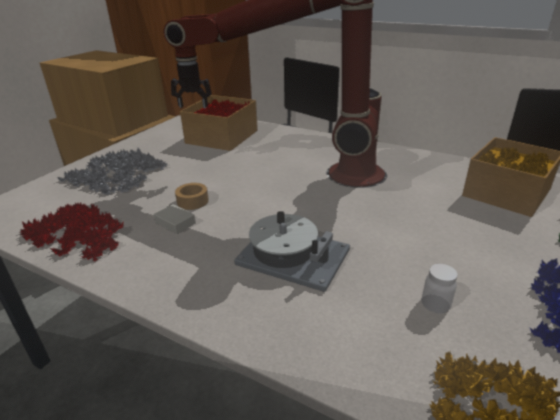

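Run:
```python
from h import *
im,W=world('t0')
c=im[145:240,210:330]; cv2.imwrite('pics/t0c.png',cv2.resize(c,None,fx=6,fy=6,interpolation=cv2.INTER_CUBIC)[:,:,::-1])
m=(W[...,2]>.068)&(W[...,2]<.088); m[:,:246]=0; m[:,320:]=0; m[:145]=0;m[240:]=0
v,u=np.nonzero(m); (e,s,a)=cv2.fitEllipse(cv2.convexHull(np.stack([u,v],1).astype(np.int32)))
print('flange',e,s,ray('t0',*e,.078),np.nanmedian(W[m][:,2]))
# foot plate
m=(W[...,2]>.012)&(W[...,2]<.03);m[:,:210]=0; m[:,330:]=0; m[:140]=0;m[240:]=0
p=W[m][:,:2].astype(np.float32);print(len(p),cv2.minAreaRect(p),cv2.boxPoints(cv2.minAreaRect(p)))
for lo,hi in((.095,.108),(.108,.125),(.08,.095)):
  m=(W[...,2]>lo)&(W[...,2]<hi);m[:,:210]=0; m[:,330:]=0; m[:140]=0;m[240:]=0
  n,l,st,ce=cv2.connectedComponentsWithStats(m.astype(np.uint8))
  for i in range(1,n): print(lo,ce[i],st[i,4],np.round(W[l==i].mean(0),4))
```

```text
flange (279.49859619140625, 187.27488708496094) (69.15798950195312, 69.52899932861328) [0.57717917 0.00196512 0.078     ] 0.07841190641406175
2393 ((0.575968325138092, 0.032043762505054474), (0.20045442879199982, 0.27032795548439026), 3.676001787185669) [[ 0.4672814   0.16050366]
 [ 0.48461324 -0.10926813]
 [ 0.68465525 -0.09641613]
 [ 0.6673234   0.17335565]]
0.095 [236.  167.4] 5 [0.6245 0.1193 0.1021]
0.095 [279.69230769 186.1025641 ] 39 [0.5767 0.0015 0.1031]
0.095 [290. 199.] 1 [ 0.5424 -0.0265  0.1066]
0.095 [294.  199.5] 2 [ 0.5413 -0.0371  0.107 ]
0.095 [287.5 203.5] 2 [ 0.5308 -0.0203  0.1016]
0.095 [290. 202.] 1 [ 0.5345 -0.0267  0.1066]
0.095 [294. 203.] 1 [ 0.5327 -0.0375  0.1006]
0.095 [290.5 205. ] 2 [ 0.5273 -0.0284  0.099 ]
0.108 [234.5 164.5] 32 [0.629  0.1218 0.1185]
0.108 [278.5 184.5] 2 [0.5799 0.0048 0.1101]
0.108 [281. 185.] 1 [ 0.579  -0.0018  0.1084]
0.108 [290.42857143 200.6122449 ] 49 [ 0.5377 -0.0276  0.1105]
0.08 [275.25 154.  ] 4 [0.6681 0.0156 0.0812]
0.08 [270.33333333 155.        ] 6 [0.665  0.029  0.0812]
0.08 [279.5  154.25] 4 [0.6679 0.004  0.0806]

[... 11629 characters left out ...]

0.08 [293.875 215.75 ] 8 [ 0.5001 -0.0386  0.0813]
0.08 [298.5 212.5] 2 [ 0.5091 -0.0509  0.0824]
0.08 [264.  216.6] 5 [0.496 0.042 0.081]
0.08 [269. 214.] 1 [0.5033 0.0286 0.0814]
0.08 [275.33333333 214.33333333] 3 [0.5028 0.0115 0.0811]
0.08 [291. 215.] 1 [ 0.5019 -0.0308  0.0819]
0.08 [268.875 217.75 ] 8 [0.4932 0.0287 0.0811]
0.08 [274.5 217.5] 2 [0.4941 0.0136 0.0822]
0.08 [287. 217.] 1 [ 0.4962 -0.0201  0.0827]
0.08 [273. 219.] 1 [0.49   0.0175 0.0817]
0.08 [277. 218.] 1 [0.4931 0.0068 0.0803]
0.08 [283.5 218.5] 2 [ 0.492  -0.0107  0.0814]
0.08 [288.         219.66666667] 3 [ 0.4892 -0.023   0.0807]
0.08 [293. 219.] 1 [ 0.4912 -0.0364  0.0817]
0.08 [278. 220.] 1 [0.4877 0.004  0.0802]
```

View pics/t0c.png

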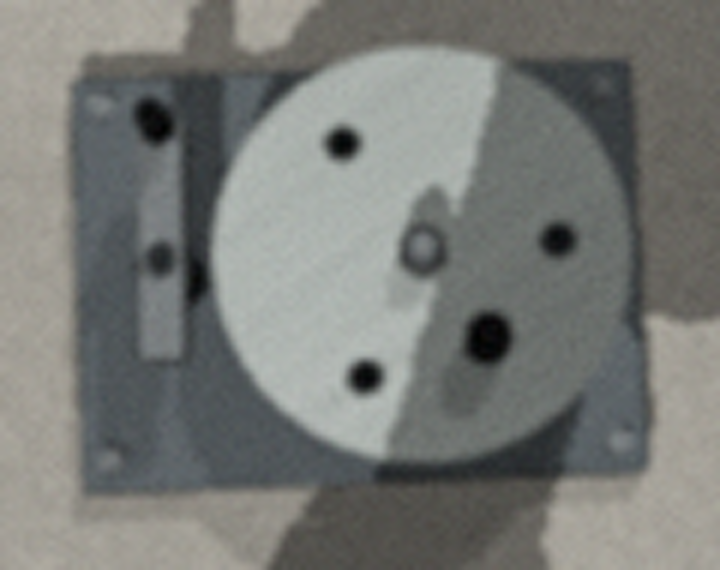

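The flange centre is near (0.577, 0.002) and the winder's yaw is about 3.7°. The knob is at (0.538, -0.028), so the flange needs about 33° clockwise. The keeper is open by about 1.6 rad, with its pin at (0.629, 0.122).

```bash
R='x'; python3 -m crank '0.0317 0.0556 -0.003 0.009;0.0317 0.0556 -0.003 0.009;0.0317 0.0556 -0.003 0.009;0.0317 0.0556 -0.003 0.009;0.0317 0.0556 -0.003 0.009' 42
python3 -m crank '0.0317 0.0556 -0.003 0.009;0.0317 0.0556 -0.003 0.009;0.0317 0.0556 -0.003 0.009;0.0317 0.0556 -0.003 0.009;0.0317 0.0556 -0.003 0.009'
python3 -m crank '0.0317 0.0556 -0.003 0.009;0.0317 0.0556 -0.003 0.009;0.0317 0.0556 -0.003 0.009;0.0317 0.0556 -0.003 0.009;0.0317 0.0556 -0.003 0.009'
python3 -m crank '0.0317 0.0556 -0.003 0.009;0.0317 0.0556 -0.003 0.009;0.0317 0.0556 -0.003 0.009;0.0317 0.0556 -0.003 0.009;0.0317 0.0556 -0.003 0.009'
python3 -m crank '0 0 0 0;0 0 0 0;0 0 0 0;0 0 0 0;0 0 0 0'
python3 - <<'E'
from h import *
snap('wrist','w1')
E
```

```text
t: 0.52
tool_pos: [0.3008, -0.4439, 0.223]
tool_rot: [-3.067, -0.674, 0.0]
contact_force: [0.4, 0.1, 0.4]
opening: 0.0359
grip_force: 0.0
t: 0.93
tool_pos: [0.38, -0.3049, 0.2158]
tool_rot: [-3.042, -0.783, 0.0]
contact_force: [0.6, -1.0, -0.9]
opening: 0.0358
grip_force: 0.0
t: 1.35
tool_pos: [0.4592, -0.1659, 0.2083]
tool_rot: [-3.013, -0.89, 0.0]
contact_force: [0.8, 0.6, 1.1]
opening: 0.0358
grip_force: 0.0
t: 1.77
tool_pos: [0.5384, -0.0269, 0.2007]
tool_rot: [-2.979, -0.996, 0.001]
contact_force: [0.3, 0.1, -0.3]
opening: 0.0357
grip_force: 0.0
t: 2.18
tool_pos: [0.5379, -0.0295, 0.2013]
tool_rot: [2.981, 0.993, -0.0]
contact_force: [0.9, 1.0, -0.3]
opening: 0.0361
grip_force: 0.0
```

View pics/w1.png

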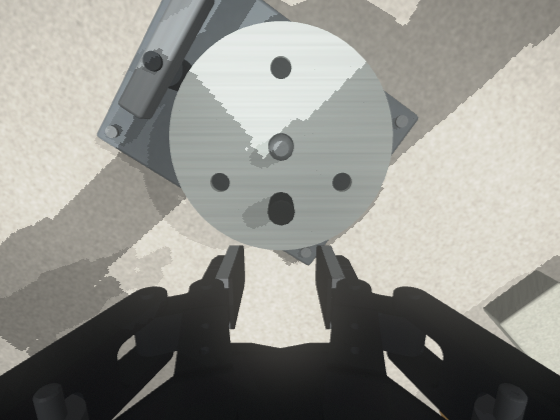

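The knob at (281,200) is centred between the fingers, and the holes are at (281,68), (220,182) and (342,182).

Run:
```python
from h import *
im,W=world('w1')
c=ray('w1',280.5,143,.105);print('spindle top',c)
H=[ray('w1',*p,.078)[:2] for p in((281,68),(220,182),(342,182))]
ce=np.mean(H,0);print('centre',ce)
for h,o in zip(H,(0,120,-120)): print(np.linalg.norm(h-ce),np.degrees(np.arctan2(*(h-ce)[::-1]))-o)
m=(W[...,2]>.104)&(W[...,2]<.118); m[:170]=0;m[235:]=0;m[:,:255]=0;m[:,305:]=0
print('knob',np.nanmean(W[m],0),m.sum())
```

```text
spindle top [0.58052419 0.00385528 0.105     ]
centre [0.5775285  0.00096116]
0.061468321151316875 36.91100991754717
0.06174142244653115 36.69020426039748
0.061810813596101286 37.019599667019605
knob [ 0.53826599 -0.02788635  0.10944309] 565
```

```bash
python3 -m crank '0 0 -0.0473 0;0 0 -0.0473 0;0 0 -0.0473 0;0 0 -0.0473 0;0 0 -0.0473 0'
python3 -m crank '0 0 0 0;0 0 0 0;0 0 0 0;0 0 0 0;0 0 0 0' 32
python3 -m crank '-0.0048 0.007 0 -0.0556;-0.0042 0.0076 0 -0.0556;-0.0038 0.008 0 -0.0556;-0.0028 0.0082 0 -0.0556;-0.0022 0.0084 0 -0.0556'
python3 -m crank '0 0 0 0;0 0 0 0;0 0 0 0;0 0 0 0;0 0 0 0'
python3 - <<'E'
from h import *
snap('wrist','w2'); snap('top','t2')
im,W=world('t2')
m=(W[...,2]>.045)&(W[...,2]<.09);m[:,:250]=0;m[:,310:]=0;m[:158]=0;m[178:]=0
print(np.nanmedian(W[m],0),m.sum())
E
```

```text
t: 2.65
tool_pos: [0.5381, -0.0293, 0.0823]
tool_rot: [2.98, 0.993, 0.001]
contact_force: [0.4, -0.6, -0.2]
opening: 0.0359
grip_force: 0.0
t: 3.07
tool_pos: [0.5393, -0.0288, 0.0849]
tool_rot: [2.979, 0.994, 0.004]
contact_force: [-0.1, 0.3, 0.1]
opening: 0.0273
grip_force: 0.0
t: 3.48
tool_pos: [0.5306, -0.0093, 0.0847]
tool_rot: [3.124, 0.319, 0.006]
contact_force: [1.2, -2.5, -0.5]
opening: 0.027
grip_force: 1.0
t: 3.9
tool_pos: [0.5294, -0.0091, 0.0831]
tool_rot: [3.125, 0.327, 0.0]
contact_force: [-0.2, 0.4, 0.1]
opening: 0.0271
grip_force: 0.0
[ 0.63744459 -0.0037689   0.07845615] 722
```

View pics/w2.png

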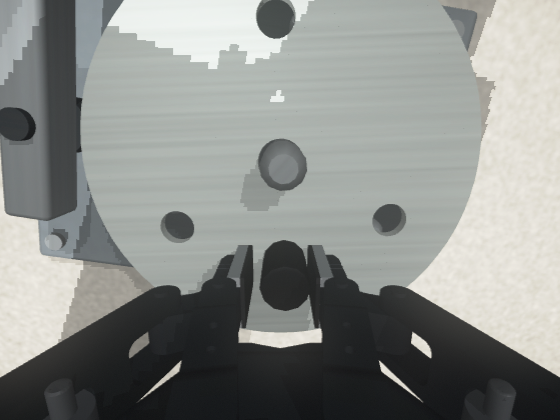

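The flange has turned with the knob, and the studs are starting to show in the holes at (178,226) and (389,220). It is still up at 78 mm, so I'll continue slowly.

```bash
cat > chk.py <<'E'
from h import *
import sys
f=sys.argv[1]; snap('top',f); im,W=world(f)
m=np.zeros(W.shape[:2],bool); m[158:178,258:300]=1
print('flange z',np.nanmedian(W[m],0)[2], ctrl.get_obs()['contact_force'])
E
python3 -m crank '-0.0004 0.0035 0 -0.022;-0.0004 0.0035 0 -0.022;-0.0004 0.0035 0 -0.022;-0.0004 0.0035 0 -0.022;-0.0004 0.0035 0 -0.022'; python3 chk.py t3
```

```text
t: 4.42
tool_pos: [0.5282, -0.0002, 0.0829]
tool_rot: [-3.141, -0.053, 0.0]
contact_force: [-0.2, -0.2, -0.4]
opening: 0.0274
grip_force: 0.0
flange z 0.05767505127240807 [-0.21661213 -0.47073227 -0.03850185]
```

```bash
python3 -m crank '0 0 0.0473 0;0 0 0.0473 0;0 0 0.0473 0;0 0 0.0473 0;0 0 0.0473 0'
python3 -m crank '0.0405 0.0484 0 0;0.0405 0.0484 0 0;0.0405 0.0484 0 0;0.0405 0.0484 0 0;0.0405 0.0484 0 0' 45
python3 -m crank '0 0 0 0;0 0 0 0;0 0 0 0;0 0 0 0;0 0 0 0'
python3 - <<'E'
from h import *
snap('wrist','w4');snap('top','t4')
for f in('w4','t4'):
  im,W=world(f)
  r=np.hypot(W[...,0]-.5775,W[...,1]-.0015)
  m=(r<.09)&(r>.07)
  if m.sum(): 
    P=W[m]; P=P[(P[:,2]>.04)&(P[:,2]<.09)]; A=np.c_[P[:,:2]-[.5775,.0015],np.ones(len(P))]; print(f,np.linalg.lstsq(A,P[:,2],rcond=None)[0],np.percentile(P[:,2],[5,50,95]),len(P))
  m=(W[...,2]>.112)&(W[...,2]<.125)&(np.hypot(W[...,0]-.629,W[...,1]-.12)<.02)
  print('pin',W[m].mean(0),m.sum())
  m=(W[...,2]>.080)&(W[...,2]<.090)&(np.hypot(W[...,0]-.57,W[...,1]-.119)<.06)&(W[...,1]>.1)
  print('bar',cv2.minAreaRect(W[m][:,:2].astype(np.float32)))
E
```

```text
t: 4.88
tool_pos: [0.5281, -0.0002, 0.2023]
tool_rot: [-3.141, -0.057, 0.0]
contact_force: [-0.4, -0.6, 0.6]
opening: 0.0272
grip_force: 0.0
t: 5.3
tool_pos: [0.6304, 0.1219, 0.2012]
tool_rot: [3.141, 0.057, -0.0]
contact_force: [0.3, 0.6, 1.6]
opening: 0.0385
grip_force: 0.0
t: 5.72
tool_pos: [0.6291, 0.12, 0.2014]
tool_rot: [3.141, 0.054, -0.0]
contact_force: [-0.4, 0.1, 0.2]
opening: 0.0382
grip_force: 0.0
w4 [ 0.00032709 -0.00098899  0.05581303] [0.05467779 0.05583691 0.05698074] 6442
pin [0.6312442  0.12210147 0.11910212] 344
bar ((0.5777477622032166, 0.1199333667755127), (0.1027844026684761, 0.021611835807561874), 2.5004501342773438)
t4 [0.00018152 0.00067801 0.05640818] [0.05277308 0.05633281 0.06018864] 1262
pin [0.62907693 0.12396273 0.12020979] 18
bar ((0.6172993183135986, 0.12634550034999847), (0.022910775616765022, 0.011345733888447285), 3.2168381214141846)
```

View pics/w4.png

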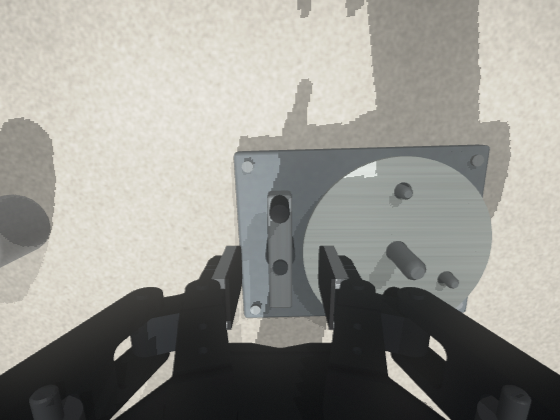

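The flange is home: its top is flat at 56 mm and a stud shows at (404,190). The keeper pin at (279,208) is at (0.630, 0.121), under the fingers. Next I'll lower, straddle the pin and sweep it along its arc.

```bash
python3 -m crank '0 0.0005 -0.0424 0;0 0.0005 -0.0424 0;0 0.0005 -0.0424 0;0 0 -0.0424 0;0 0 -0.0424 0'
python3 -m crank '0 0 0 0;0 0 0 0;0 0 0 0;0 0 0 0;0 0 0 0' 28
python3 -m crank '-0.0012 0.0136 0 0.0722;-0.0026 0.0132 0 0.0722;-0.0042 0.013 0 0.0722;-0.0056 0.0124 0 0.0722;-0.007 0.0118 0 0.0722'
python3 -m crank '-0.0082 0.0108 0 0.0722;-0.0094 0.0098 0 0.0722;-0.0104 0.0086 0 0.0722;-0.0114 0.0076 0 0.0722;-0.0122 0.006 0 0.0722'
python3 -m crank '-0.0128 0.0048 0 0.0722;-0.0132 0.0032 0 0.0722;-0.0134 0.0018 0 0.0722;0 0 0 0;0 0 0 0'
```

```text
t: 6.23
tool_pos: [0.6294, 0.1211, 0.0948]
tool_rot: [-3.141, -0.054, -0.001]
contact_force: [0.0, -0.5, 0.3]
opening: 0.0381
grip_force: 0.0
t: 6.65
tool_pos: [0.6309, 0.1216, 0.0976]
tool_rot: [-3.141, -0.055, -0.006]
contact_force: [-0.3, 0.0, -0.1]
opening: 0.0237
grip_force: 0.0
t: 7.07
tool_pos: [0.6201, 0.1534, 0.0969]
tool_rot: [2.996, 0.939, 0.003]
contact_force: [-0.9, -1.8, 0.6]
opening: 0.0238
grip_force: 0.7
t: 7.48
tool_pos: [0.5943, 0.1749, 0.0968]
tool_rot: [2.613, 1.74, 0.003]
contact_force: [1.6, -1.4, 0.5]
opening: 0.0237
grip_force: 0.7
t: 7.9
tool_pos: [0.5743, 0.1801, 0.0965]
tool_rot: [2.291, 2.149, 0.002]
contact_force: [-0.1, 0.1, -1.1]
opening: 0.0236
grip_force: 0.0
```

```bash
python3 -m crank '-0.005 0 0 0.03;-0.005 0 0 0.03;-0.005 0 0 0.03;-0.005 0 0 0.03;-0.004 0 0 0'
python3 -m crank '-0.003 0 0 0;-0.003 0 0 0;0 0 0 0;0 0 0 0;0 0 0 0'
python3 -m crank '-0.003 0 0 0;-0.003 0 0 0;0 0 0 0;0 0 0 0;0 0 0 0'
```

```text
t: 8.32
tool_pos: [0.5629, 0.1799, 0.0962]
tool_rot: [2.077, 2.355, 0.003]
contact_force: [4.9, 0.1, 0.6]
opening: 0.024
grip_force: 3.2
t: 8.73
tool_pos: [0.5628, 0.1799, 0.0964]
tool_rot: [2.075, 2.349, 0.012]
contact_force: [12.8, 0.4, -6.4]
opening: 0.0239
grip_force: 6.4
t: 9.15
tool_pos: [0.5625, 0.1798, 0.0965]
tool_rot: [2.072, 2.345, 0.02]
contact_force: [23.7, 0.9, -13.3]
opening: 0.024
grip_force: 11.6
```

The keeper is on its stop: force has risen to 24 N with no motion. I'll re-centre the fingers, lift and check.

```bash
python3 -m crank '0.007 0 0 0;0.007 0 0 0;0.007 0 0 0;0 0 0 0;0 0 0 0'
python3 -m crank '0 0 0.02 0;0 0 0.04 0;0 0 0.06 0;0 0 0.06 0;0 0 0.06 0'
python3 -m crank '-0.05 0 0.02 0;-0.06 0 0 0;-0.06 0 0 0;0 0 0 0;0 0 0 0'
python3 - <<'E'
from h import *
snap('wrist','w5');snap('top','t5')
for f in('w5','t5'):
  im,W=world(f)
  m=(W[...,2]>.112)&(W[...,2]<.125)&(np.hypot(W[...,0]-.566,W[...,1]-.18)<.025)
  print(f,'pin',W[m].mean(0),m.sum())
  m=(W[...,2]>.080)&(W[...,2]<.091)&(np.hypot(W[...,0]-.57,W[...,1]-.119)<.075)&(W[...,1]>.07)
  print('bar',cv2.minAreaRect(W[m][:,:2].astype(np.float32)))
  r=np.hypot(W[...,0]-.5775,W[...,1]-.0015); m=(r<.09)&(r>.07)&(W[...,1]<.04); print('flange',np.nanmedian(W[m][:,2]))
z=cv2.imread('pics/t5.png')[145:240,210:330]; cv2.imwrite('pics/t5c.png',cv2.resize(z,None,fx=5,fy=5,interpolation=cv2.INTER_CUBIC))
E
```

```text
t: 9.57
tool_pos: [0.5661, 0.1799, 0.0952]
tool_rot: [-2.076, -2.357, 0.001]
contact_force: [-0.7, -0.2, -0.3]
opening: 0.0242
grip_force: 0.0
t: 9.98
tool_pos: [0.5656, 0.1799, 0.2171]
tool_rot: [-2.076, -2.358, 0.0]
contact_force: [1.2, 0.3, 0.5]
opening: 0.0238
grip_force: 0.0
t: 10.4
tool_pos: [0.4801, 0.18, 0.226]
tool_rot: [2.075, 2.358, 0.002]
contact_force: [0.1, -0.1, -0.3]
opening: 0.0242
grip_force: 0.0
w5 pin [0.56498899 0.18008893 0.11884207] 297
bar ((0.5684952735900879, 0.13960862159729004), (0.022290153428912163, 0.09475739300251007), 3.831716299057007)
flange 0.05585198041759083
t5 pin [0.56677904 0.17894484 0.11956629] 30
bar ((0.5692850351333618, 0.13039159774780273), (0.022148018702864647, 0.10908207297325134), 3.676077127456665)
flange 0.056234358200591195
```

View pics/w5.png

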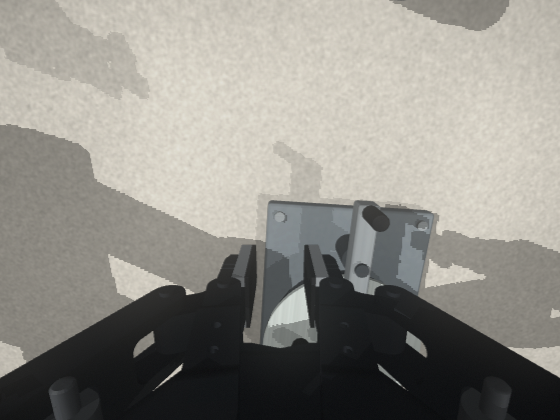

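View pics/t5c.png

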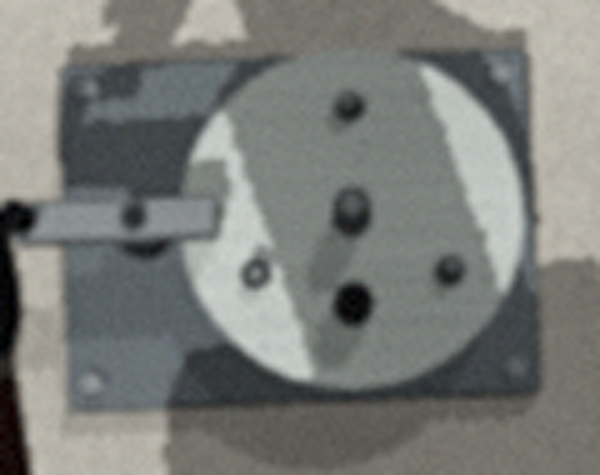

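The flange is home at 56 mm. The keeper bar's yaw of 3.7–3.8° matches the winder, so it is closed, and its short end lies over the rim at (200,220) in the crop.

```bash
python3 -c "
from station import ctrl
print(ctrl.finish_job())"
```

```text
the job is handed in; nothing more can be done
None
```

The flange is fully home and flat on the hub, the keeper is swung over its rim to its stop, the bystanders were not touched, and the job was handed in about 10.5 s into the 54 s limit.

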